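# Fit and hold the cover of a microplate press

### The job

Lock the microplate press by sliding its bolt fully home into the keeper; until then the bolt's knob stands in the cover's place. Then take the loose cover by its handle, slide it level under the two lips at the back of the press until its hidden sockets come over the locating pins and it drops on, and press it down all the way against the springs. Finish while still gripping the handle and holding the cover pressed fully down; leave the small white cup where it is.

Things in the scene. Friction and masses are not known exactly. Their poses are not given: they have to be found in the camera images.
- press: Fixed grey press base, 200 mm (its x) by 230 mm (its y, -130 to +100), deck 15 mm high. Origin at worktop level midway between the two pins; +x points to the back stops, z up; stands on either side, turned up to 0.3 rad. Between the pins a microplate, 85 x 128 mm, lies fixed in a sprung tray, its top 41 mm above the worktop.
- pin_front (a point): Top of the front locating pin: upright steel, 12 mm diameter, tapering to 5 mm at its tip, x = -56, y = 0 mm in the press's frame, 47 mm above the worktop. The cover hides it while being slid on.
- pin_back (a point): Top of the back locating pin, like the front one, at x = +56, y = 0 mm in the press's frame, 47 mm above the worktop.
- stop_left (a point): Front face of the left back post (26 mm wide, 82 mm high) at the underside of its lip, x = +71, y = +45 mm, 72 mm above the worktop. The post stops the cover's back edge 1 mm beyond its seated place; the lip overhangs forward to x = +58, so the cover must be lowered at least 15 mm nearer the front, slid back with its underside above 47 and its top below 72 mm, then lowered.
- stop_right (a point): The same on the right back post, x = +71, y = -45 mm in the press's frame.
- seat (a point): Point on the press base where the centre of the cover's underside comes when it has dropped on the pins: x = y = 0 in the press's frame, 41 mm above the worktop. It does not move with the tray. Pressed fully down, the cover goes 6 mm lower.
- bolt_knob (a point): Middle of the upper part of the bolt's upright steel knob: round, 14 mm diameter, its top 13 mm above this point (78 mm above the worktop); this upper part reaches 25 mm below this point. It moves with the bolt, along the press's -y axis; in the press's frame it is at x = -60 mm and y = -40 mm (drawn back) to -90 mm (home). The 8 mm rod below it lies in a track with its top below 33 mm.
- keeper (a point): Middle of the keeper into which the bolt goes, at x = -60, y = -115 mm in the press's frame; a low steel bridge 18 mm along y, its top 37 mm above the worktop.
- bolt_rod (a joint): How far the bolt is slid towards its keeper: 0 m drawn back, 0.05 m fully home (end stop). Starts between 0 and 0.012. Friction about 2.5 N; stays where it is left.
- tray (a joint): How far the sprung tray with the microplate is pressed down: 0 m up, 0.006 m fully down (hard stop). Springs push up with about 8 N at the start, about 15 N when fully down.
- cover: Loose flat grey cover, 140 mm (its x) by 132 mm (its y), 16 mm thick, about 0.3 kg, starts lying on the worktop, underside down. Origin at the centre of its underside, z up; same both ways round. Two blind round sockets in its underside, 15 mm diameter and 13 mm deep, at x = -56 and +56 mm, y = 0. Its x axis must come to lie along the press's x axis.
- cover_handle (a point): On the cover's axis, 38 mm above its underside, in its black rib handle: 64 mm along the cover's x, 24 mm wide along its y, from 16 to 56 mm above the underside. Grip it across the 24 mm.
- cup: Loose small white cup upside down, 31 mm diameter, 32 mm high, behind the work places; leave it alone.
There are look-alikes about, which are no part of the job. There is more than one size of the cover; the one meant has the size given above.

How it is judged:
By the outcome, as a careful person would: the job done as asked, in the order asked, and still so for the second after the job is handed in, while the arm keeps its last pose, push and grip.
It also fails if it takes over 58 s, if anything falls off the work surface, if the arm or the gripper's body presses on something with over 40 N, if the wrist force passes 120 N, or if a joint passes its speed limit or range.

### The arm

A 7-joint arm with a two-finger parallel gripper is mounted at the origin on a cart in front of the work surface, level with it; the furniture and walls round the work are solid. World frame = base frame: x ahead of the robot, y to its left, z up, the work surface at z = 0. Lengths are in mm, angles in rad, forces in N, time in s.
With the tool pointing down it reaches from about 400 to 900 mm from the base axis. Payload 5.5 kg.
Tool frame: the origin (TCP) lies on the centre line of the jaws, within the pads' length; the fingertips stand 17 mm ahead of it and the grasp point (between the pads) lies 2 mm behind it (tip_reach is the distance from the TCP to the fingertips, in mm); x points along the fingers, y is the direction in which the jaws open and shut, and the axes are right-handed (so a half turn about x gives the same grasp; the last joint's range is limited). The gripper opens to 92 mm and grips with 3 to 60 N. Pads are 19 mm wide; open, the fingers measure 130 mm over their backs; the gripper's body (75 mm by 190 mm) begins 47 mm behind the grasp point.
Start: joints at [1.371, 0.501, -0.427, 1.55, 0.221, 1.138, -0.21], TCP at [290.227, -581.608, 243.729] pointing down, gripper open.
Joint ranges: [-2.88, 2.88], [-0.31, 2.03], [-1.54, 1.56], [0.2, 2.42], [-1.41, 4.55], [0.19, 2.02], [-2.57, 2.57]. Speed limits (rad/s): [2.57, 2.57, 3.14, 3.14, 3.14, 3.14, 3.14].

### API

Orientations are given as a unit quaternion [w, x, y, z].
In Python, from rig import * gives the robot as it stands.
- The arm moves only by the shell command python3 -m inch 'ROWS' [OPENING] [FORCE]. ROWS is JSON, a list of rows, each a list of 2 entries, a list of its own where there are three numbers: the shift along the tool's x, y, z in m, then the turn about the tool's x in degrees. A call has 1 to 8 rows; each row is the pose to reach, as a shift and turn from the pose commanded when the call began, along the tool's axes at that moment; what a row does not reach only later rows make up. A row lasts 1/10 s, in which the tool goes at most 50 mm and 8.59 degrees, less where a joint would pass 70% of its speed; a pose out of reach is approached as far as the arm can. A call with a gripper value outside its range is refused whole. OPENING is the finger opening in m, from 0 to 0.0918, set as the call begins (- or left out, the last holds). The fingers move at their own pace and stop on an object; FORCE is the grip in N (left out, the last holds). Time passes only in rows, so rows that repeat a pose let the fingers close. It gives the time, the measured TCP pose, the force and the opening at its end, in the units of the state.
- read_state(): the state, without advancing time (a new reading comes with each control period).
- grab_frame(name): name is "scene" or "side" or "wrist"; returns the picture (384x512x3 uint8, red, green, blue); there is no depth.
- camera_info(name): a dict with "mtx" (3x3 intrinsics, pixels), "k1" (the pictures are not rectified: a ray, as slopes to the right and down, at radius r is drawn at 1 + k1 r^2 times it, then the intrinsics apply), "T" (4x4, takes a point from camera to world coordinates). Camera axes: x right, y up, looking along -z (the intrinsics and any distortion apply to the point x, -y, -z); pixel columns grow to the right and rows downward; lengths in mm; the calibration is good to about 2 mm. A picture is of the moment at which its call begins: read the wrist's pose just before it. camera_info takes no time and is no camera call; for the wrist camera it gives the pose at the moment of the call.
- sign_off(): hands the job in, once; it reports no verdict.
Trained networks look in the newest picture that a camera, given by its name, has taken for a name from the list of things; names that differ only in an ending like _2 or _b are one class to them, and where a whole thing is asked for, a point or a joint stands for the part that bears it (a point fixed in the world has none). Each returns a list of dicts, best first, with "confidence" (0 to 1); they miss things now and then, are a little off and sometimes report something else, mostly with a low value. They report only what shows in the picture. A call takes as long as a camera call. They do not tell look-alikes from the thing itself.
- boxes_of(camera, query): "location" ([column, row] in pixels, amid what is visible of it).
- outline_of(camera, query): "pixels" (384x512 bool, what is visible of it) and "location" ([column, row] in pixels, amid what is visible of it).
The state is a dict: "clock": time; "q": joint angles; "qvel": joint speeds; "joint_torque": joint torques, N m; "tcp_pos": TCP position; "ee_rot": TCP orientation; "contact_force": force on the tool from outside, world axes, zero at the start; "ft_torque": the same for the moment, N m; "width": finger opening in mm.
Only numpy, scipy, OpenCV 4.12 (cv2) and the standard library are available. Lean on these libraries where they do the work, as an engineer would, in place of code of your own. Each camera call takes 0.05 s, during which the arm holds its last target. There are 200 camera calls.

## Working session

There is one attempt and no reset: what is moved stays moved. The work goes in short steps, Python scripts to look and compute and a shell command to move; the robot and the scene stay as the last step left them, time stands still between calls to the robot, and variables do not carry over. Pictures are saved under pics/ and viewed, about 8 in all and at most 12, crops included, and the job is handed in when it is done.

```bash
ls; mkdir -p pics; python3 - <<'E'
from rig import *
import cv2,numpy as np
s=read_state();print(s['clock'],s['tcp_pos'],s['ee_rot'],s['width'])
a=grab_frame('scene');b=grab_frame('side')
cv2.imwrite('pics/scene0.png',cv2.resize(a[:,:,::-1],(800,600)));cv2.imwrite('pics/side0.png',cv2.resize(b[:,:,::-1],(800,600)))
for c in('scene','side'):
  i=camera_info(c);print(c,np.round(i['mtx'],1).tolist(),i['k1'],np.round(i['T'],3).tolist())
  for n in('press','cover','cover_handle','bolt_knob','keeper','pin_front','pin_back','stop_left','stop_right','cup','seat'):
    print(n,[(np.round(d['location']).tolist(),round(d['confidence'],2)) for d in boxes_of(c,n)])
E
```

```text
pics
0.0 [ 289.83653158 -581.06777182  242.66747421] [-0.1614994  -0.68811699 -0.16284175  0.68840069] 91.54139910448473
scene [[403.3, 0.0, 253.6], [0.0, 403.3, 184.5], [0.0, 0.0, 1.0]] -0.14744431962487145 [[-0.571, 0.403, -0.716, -181.214], [-0.821, -0.292, 0.49, 517.348], [-0.012, 0.867, 0.497, 622.843], [0.0, 0.0, 0.0, 1.0]]
press [([322.0, 193.0], 0.79), ([350.0, 188.0], 0.73)]
cover [([240.0, 212.0], 0.87), ([195.0, 242.0], 0.66)]
cover_handle [([199.0, 243.0], 0.85), ([242.0, 213.0], 0.66)]
bolt_knob [([348.0, 192.0], 0.68)]
keeper [([325.0, 193.0], 0.57)]
pin_front [([323.0, 192.0], 0.61), ([195.0, 243.0], 0.16)]
pin_back [([323.0, 193.0], 0.69)]
stop_left [([324.0, 191.0], 0.65), ([318.0, 191.0], 0.37)]
stop_right [([324.0, 192.0], 0.9)]
cup [([326.0, 192.0], 0.56), ([349.0, 190.0], 0.41)]
seat [([323.0, 193.0], 0.76)]
side [[469.3, 0.0, 251.4], [0.0, 469.3, 190.4], [0.0, 0.0, 1.0]] -0.02567123308427188 [[-0.945, 0.187, -0.268, 324.275], [-0.327, -0.541, 0.775, 754.471], [0.0, 0.82, 0.572, 663.811], [0.0, 0.0, 0.0, 1.0]]
press [([299.0, 176.0], 0.59)]
cover [([240.0, 236.0], 0.92), ([234.0, 297.0], 0.63)]
cover_handle [([236.0, 297.0], 0.77), ([241.0, 230.0], 0.65)]
bolt_knob [([328.0, 166.0], 0.48), ([179.0, 203.0], 0.22)]
keeper [([297.0, 178.0], 0.75), ([328.0, 166.0], 0.7)]
pin_front [([303.0, 176.0], 0.69)]
pin_back [([299.0, 176.0], 0.65)]
stop_left [([303.0, 175.0], 0.49)]
stop_right [([302.0, 179.0], 0.75), ([298.0, 174.0], 0.2)]
cup [([181.0, 205.0], 0.49), ([234.0, 295.0], 0.44)]
seat [([295.0, 176.0], 0.64)]
```

View pics/scene0.png

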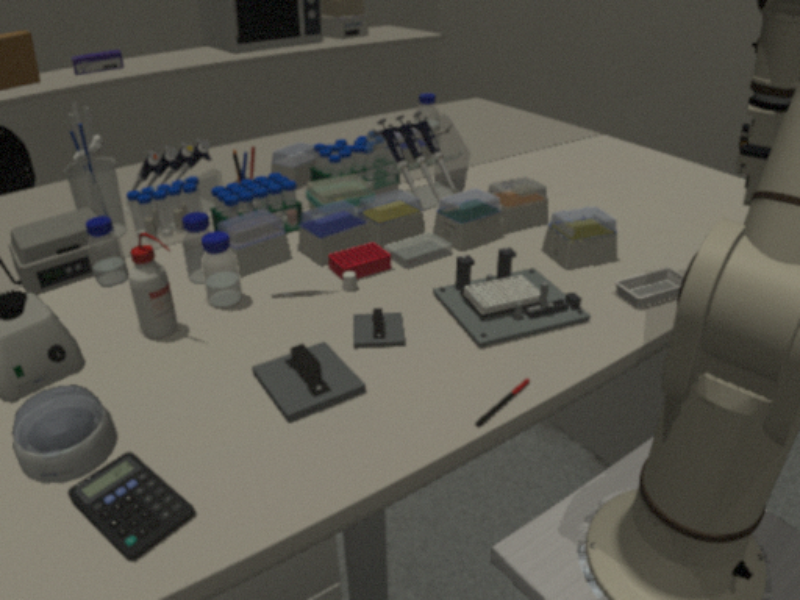

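View pics/side0.png

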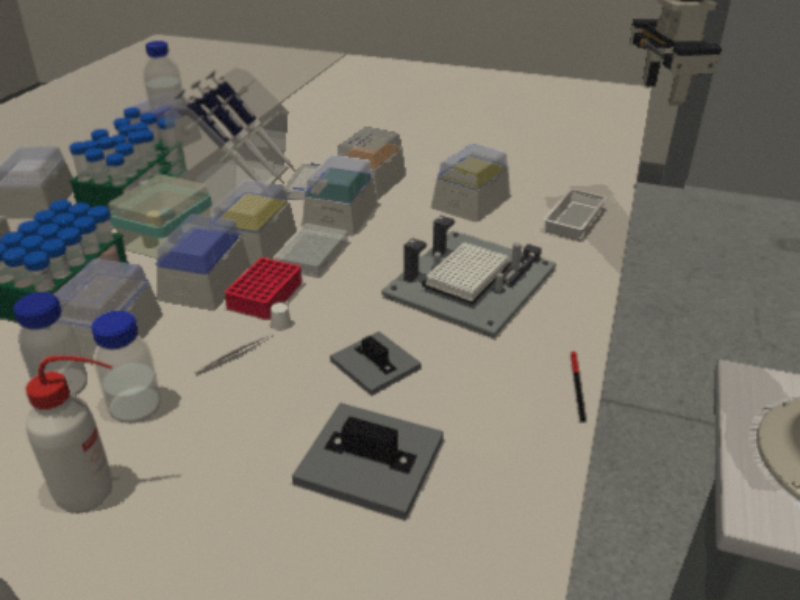

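The scene picture (800 px scale) shows the press at about (510,300), the large cover at (307,380), a smaller cover at (378,328) and the cup at (349,280). The side picture shows the press at (470,280), the large cover at (370,455), the small cover at (375,360) and the cup at (280,317). The cover could be confused with the small one, so I'll measure both.

```bash
cat > h.py <<'E'
from rig import *
import cv2,numpy as np
from scipy.spatial.transform import Rotation as R
def ray2plane(ci,px,z):
    px=np.atleast_2d(px).astype(float);M=ci['mtx'];T=ci['T']
    d=np.c_[(px[:,0]-M[0,2])/M[0,0],(px[:,1]-M[1,2])/M[1,1]]
    u=d.copy()
    for _ in range(20): u=d/(1+ci['k1']*(u**2).sum(1,keepdims=True))
    v=np.c_[u[:,0],-u[:,1],-np.ones(len(u))]@T[:3,:3].T
    return T[:3,3]+v*((z-T[2,3])/v[:,2])[:,None]
def project(ci,P):
    P=np.atleast_2d(P).astype(float);T=ci['T'];c=(P-T[:3,3])@T[:3,:3]
    u=np.c_[c[:,0]/-c[:,2],-c[:,1]/-c[:,2]];u=u*(1+ci['k1']*(u**2).sum(1,keepdims=True))
    return u@ci['mtx'][:2,:2].T+ci['mtx'][:2,2]
def frame(x,y,th,P):
    P=np.atleast_2d(P).astype(float);c,s=np.cos(th),np.sin(th)
    return np.c_[x+c*P[:,0]-s*P[:,1],y+s*P[:,0]+c*P[:,1],P[:,2]]
def tool(s):
    q=s['ee_rot'];return R.from_quat([q[1],q[2],q[3],q[0]]).as_matrix()
E
python3 - <<'E'
from h import *
for c in('scene','side'):
  f=grab_frame(c);ci=camera_info(c)
  for n in('cover','press'):
    for d in outline_of(c,n):
      m=d['pixels'].astype(np.uint8);k=np.argwhere(m)[:,::-1]
      if len(k)<30: continue
      P=ray2plane(ci,k,16)
      r=cv2.minAreaRect(P[:,:2].astype(np.float32));print(c,n,d['location'],round(d['confidence'],2),len(k),np.round(r[0]),np.round(r[1]),round(r[2],1))
ci=camera_info('side')
print(np.round(ray2plane(ci,np.array([[385,290],[455,233],[555,267],[490,332]])*.64,15)))
print('big',np.round(ray2plane(ci,np.array([[295,480],[342,405],[443,436],[408,515]])*.64,16)))
print('small',np.round(ray2plane(ci,np.array([[331,360],[378,333],[420,362],[372,391]])*.64,16)))
print('posts',np.round(ray2plane(ci,np.array([[413,242],[442,219]])*.64,82)))
print('knob',np.round(ray2plane(ci,np.array([[517,245]])*.64,78)),'cup',np.round(ray2plane(ci,np.array([[280,308]])*.64,32)))
for n,x,y,w,h in(('scene',265,150,115,80),):
  f=grab_frame(n)[y:y+h,x:x+w,::-1];a=cv2.resize(f,(800,556),interpolation=cv2.INTER_CUBIC)
cv2.imwrite('pics/crop1.png',a)
E
```

```text
scene cover [197.7, 244.4] 0.7 2138 [547. 191.] [135. 172.] 86.2
scene cover [241.3, 210.4] 0.63 713 [598.  23.] [ 87. 119.] 58.5
scene press [322.9, 193.1] 0.85 3317 [ 571. -243.] [254. 314.] 75.9
side cover [235.8, 294.1] 0.93 4538 [547. 195.] [144. 144.] 87.3
side cover [235.8, 235.3] 0.68 1279 [600.  29.] [ 93. 102.] 59.1
side press [301.6, 174.5] 0.88 4622 [ 545. -239.] [274. 249.] 75.6
[[ 646. -140.   15.]
 [ 589. -350.   15.]
 [ 404. -295.   15.]
 [ 466.  -88.   15.]]
big [[614. 257.  16.]
 [610. 124.  16.]
 [474. 135.  16.]
 [477. 261.  16.]]
small [[659.  46.  16.]
 [618. -32.  16.]
 [542.  10.  16.]
 [583.  87.  16.]]
posts [[ 616. -187.   82.]
 [ 594. -273.   82.]]
knob [[ 462. -238.   78.]] cup [[768. -22.  32.]]
```

View pics/crop1.png

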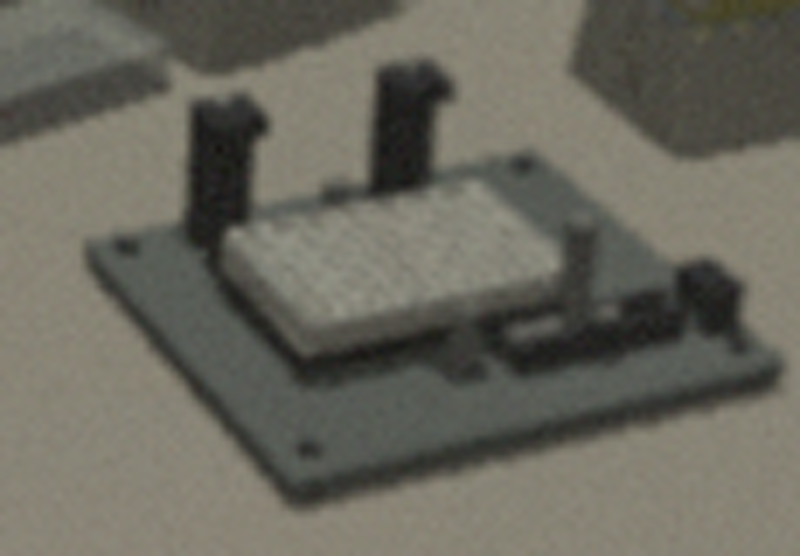

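The large cover measures about 137 x 130 mm (side 512 px: 236,294), the small one 88 x 87 mm (236,235), so the large one is the cover meant. The crop shows the drawn-back knob at (580,270), the keeper at (710,300) and the posts at (220,170) and (405,130). The press is near (530,-204), turned about -0.285 rad.

```bash
python3 - <<'E'
from h import *
s=read_state();M=tool(s);print(s['clock'],np.round(M,3).tolist())
T=camera_info('wrist')['T'];print('cam in tool',np.round(M.T@(T[:3,3]-s['tcp_pos'])),np.round(M.T@T[:3,:3],2).tolist(),camera_info('wrist')['mtx'][0])
d=np.array([470,-215,245])-s['tcp_pos'];print('shift',M.T@d)
th=-.285;y=np.array([-np.sin(th),np.cos(th),0]);v=M.T@y;print('turn for tool y along press y',np.degrees(np.arctan2(v[2],v[1])))
E
```

```text
1.55 [[0.0, 0.447, -0.895], [-0.0, -0.895, -0.447], [-1.0, 0.0, -0.0]]
cam in tool [-139.   -2.  -78.] [[0.0, 0.29, -0.96], [1.0, -0.0, 0.0], [-0.0, -0.96, -0.29]] [339.25601322   0.         249.84017194]
shift [  -1.25154089 -247.76591939 -324.55245669]
turn for tool y along press y -137.14956353875698
```

```bash
python3 -m inch '[[[0,-0.248,-0.325],43],[[0,-0.248,-0.325],43],[[0,-0.248,-0.325],43],[[0,-0.248,-0.325],43],[[0,-0.248,-0.325],43],[[0,-0.248,-0.325],43],[[0,-0.248,-0.325],43],[[0,-0.248,-0.325],43]]' 0.05
```

```text
clock: 2.35
tcp_pos: [465.7, -223.5, 244.1]
ee_rot: [-0.101, 0.7, -0.102, -0.699]
contact_force: [0.7, -0.7, 0.1]
width: 50.2
```

```bash
python3 -m inch '[[[0,0,0],0],[[0,0,0],0]]'; python3 - <<'E'
from h import *
s=read_state();M=tool(s);print(s['tcp_pos'],np.round(M,3).tolist())
ci=camera_info('wrist');f=grab_frame('wrist')
for n in('press','bolt_knob','pin_front','pin_back','stop_left','stop_right','keeper'):
    print(n,[(np.round(d['location']).tolist(),round(d['confidence'],2)) for d in boxes_of('wrist',n)])
x,y,th=530,-204,-.285
P=frame(x,y,th,[[-56,0,47],[56,0,47],[71,45,72],[71,-45,72],[-60,-115,37],[-60,-40,78],[-60,-90,78],[100,100,15],[100,-130,15],[-100,-130,15],[-100,100,15]])
a=cv2.resize(f[:,:,::-1],(800,600)).copy()
for p in project(ci,P): cv2.drawMarker(a,tuple(int(v) for v in np.round(p*1.5625)),(0,0,255),0,12,1)
print(np.round(project(ci,P)).tolist())
cv2.imwrite('pics/w1.png',a)
np.savez('w1.npz',f=f,T=ci['T'],mtx=ci['mtx'],k1=ci['k1'])
E
```

```text
clock: 2.55
tcp_pos: [465.8, -223.7, 244.0]
ee_rot: [-0.1, 0.7, -0.1, -0.7]
contact_force: [-0.2, -0.5, -0.8]
width: 49.9
[ 465.83859388 -223.7463492   244.03509629] [[0.0, -0.28, -0.96], [-0.0, -0.96, 0.28], [-1.0, 0.0, -0.001]]
press [([237.0, 90.0], 0.84)]
bolt_knob [([268.0, 157.0], 0.82)]
pin_front [([223.0, 102.0], 0.75), ([237.0, 91.0], 0.59)]
pin_back [([239.0, 92.0], 0.71)]
stop_left [([237.0, 92.0], 0.9)]
stop_right [([237.0, 90.0], 0.65)]
keeper [([239.0, 91.0], 0.9)]
[[216.0, 164.0], [213.0, 47.0], [157.0, 26.0], [262.0, 25.0], [326.0, 166.0], [255.0, 176.0], [309.0, 176.0], [116.0, 6.0], [346.0, 5.0], [333.0, 196.0], [133.0, 195.0]]
```

View pics/w1.png

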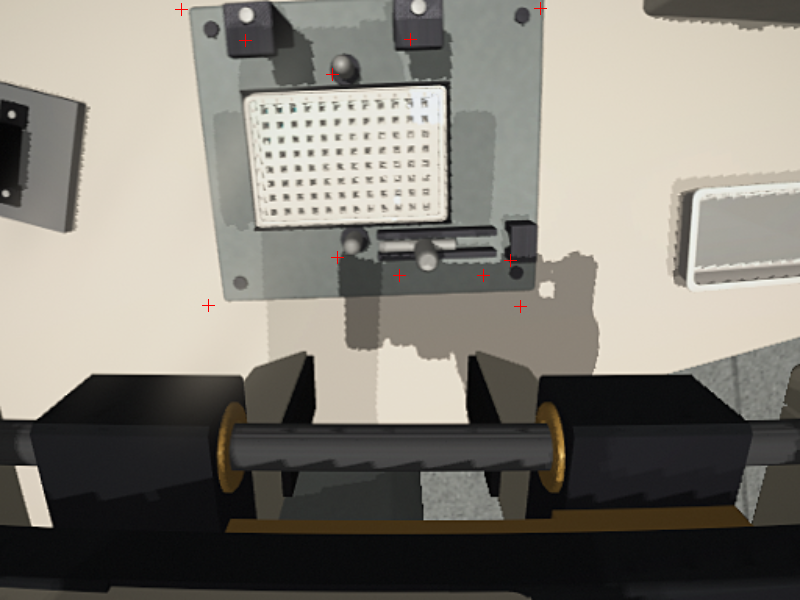

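The wrist view shows the press with its pins at (344,65) and (354,238), knob top at (428,260) and keeper at (521,240). My predicted marks are off by about 15 mm, so I'll fit the press pose to the corners.

```bash
cat > fit.py <<'E'
from h import *
from scipy.optimize import least_squares
d=np.load('w1.npz');ci={k:d[k] for k in('mtx','T')};ci['k1']=float(d['k1'])
px=np.array([[191,10],[543,3],[535,288],[226,300],[245,95],[446,85],[447,221],[258,228],[344,62],[354,235]])/1.5625
P=np.array([[100,100,15],[100,-130,15],[-100,-130,15],[-100,100,15],[42.5,64,41],[42.5,-64,41],[-42.5,-64,41],[-42.5,64,41],[56,0,45],[-56,0,45]])
r=least_squares(lambda v:(project(ci,frame(*v,P))-px).ravel(),[530,-204,-.285],x_scale=[1,1,.01],loss='soft_l1')
print(r.x,np.round(r.fun.reshape(-1,2),1).tolist())
def loc(p,z):
  w=ray2plane(ci,np.array(p)/1.5625,z)[0];x,y,t=r.x;c,s=np.cos(t),np.sin(t);u=w[:2]-[x,y];return np.round(w,1),np.round([c*u[0]+s*u[1],-s*u[0]+c*u[1]],1)
print('knob top',loc((428,261),78),'corner keeper',loc((521,226),37))
E
python3 fit.py
```

```text
[ 5.33337449e+02 -2.14039012e+02 -2.45192231e-01] [[-1.9, -3.0], [3.6, -8.8], [2.2, 2.2], [-1.0, 1.7], [-2.3, -1.5], [2.7, -1.0], [2.8, 0.5], [-1.5, 0.8], [-0.4, 0.8], [-0.1, 7.7]]
knob top (array([ 464.7, -244.3,   78. ]), array([-59.2, -46. ])) corner keeper (array([ 460.4, -309.6,   37. ]), array([ -47.6, -110.4]))
```

```bash
sed -i 's/\[543,3\]/[543,-6]/; s/\[354,235\]/[353,246]/' fit.py; python3 fit.py; python3 - <<'E'
from h import *
s=read_state();M=tool(s);print(s['tcp_pos'],np.round(M[:,1:],3).tolist())
E
```

```text
[ 5.33288485e+02 -2.13775766e+02 -2.46146719e-01] [[-2.0, -3.0], [3.5, -2.8], [1.9, 2.4], [-1.3, 1.7], [-2.5, -1.4], [2.5, -0.8], [2.6, 0.7], [-1.8, 0.9], [-0.6, 1.0], [0.3, 0.8]]
knob top (array([ 464.7, -244.3,   78. ]), array([-59.1, -46.3])) corner keeper (array([ 460.4, -309.6,   37. ]), array([ -47.3, -110.7]))
[ 464.60907052 -226.2796714   243.64665679] [[-0.286, -0.958], [-0.958, 0.286], [0.0, 0.0]]
```

```bash
python3 -m inch '[[[0.03,0.017,-0.005],-2.5],[[0.07,0.017,-0.005],-2.5],[[0.11,0.017,-0.005],-2.5],[[0.13,0.017,-0.005],-2.5],[[0.13,0.017,-0.005],-2.5],[[0.13,0.017,-0.005],-2.5]]' 0.036; python3 - <<'E'
from h import *
s=read_state();M=tool(s);print(s['tcp_pos'],s['q'],s['contact_force'],np.round(M[:,1:],3).tolist())
f=grab_frame('wrist');cv2.imwrite('pics/w2.png',cv2.resize(f[:,:,::-1],(800,600)))
print([(d['location'],d['confidence']) for d in boxes_of('wrist','bolt_knob')])
E
```

```text
clock: 3.55
tcp_pos: [465.2, -243.2, 114.0]
ee_rot: [0.086, -0.702, 0.086, 0.702]
contact_force: [-0.4, -0.1, -0.6]
width: 36.5
[ 465.19417164 -243.23665018  113.98827222] [ 0.77473611  0.45554359 -0.42075727  1.96792274  0.26048738  0.77050428
 -1.6115881 ] [-0.38885633 -0.11903676 -0.55921822] [[-0.242, -0.97], [-0.97, 0.242], [-0.0, 0.0]]
[([252.6, 205.5], 0.77)]
```

View pics/w2.png

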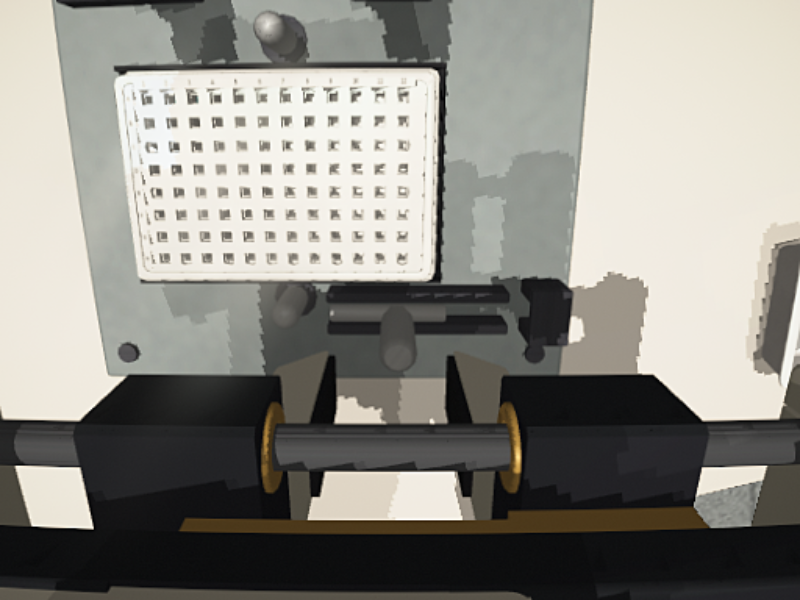

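The view shows the knob top at (398,352) centred between the fingers, with pins at (270,25) and (290,312). A quick refit from nearer before I go down.

```bash
cat > fit2.py <<'E'
from h import *
from scipy.optimize import least_squares
ci=camera_info('wrist')
px=np.array([[118,73],[438,67],[434,281],[141,283],[268,22],[288,315]])/1.5625
P=np.array([[42.5,64,41],[42.5,-64,41],[-42.5,-64,41],[-42.5,64,41],[56,0,47],[-56,0,47]])
for n in (3,4):
  def f(v):
    c=dict(ci);
    if n==4: c['T']=ci['T'].copy();c['T'][2,3]+=v[3]
    return (project(c,frame(*v[:3],P))-px).ravel()
  r=least_squares(f,[533,-214,-.246,0][:n],x_scale=[1,1,.01,1][:n]);print(r.x,np.round(r.fun.reshape(-1,2),1).tolist())
print('knob',ray2plane(ci,np.array([398,354])/1.5625,78))
E
python3 fit2.py
```

```text
[ 5.35401957e+02 -2.13808090e+02 -2.37618477e-01] [[-5.1, -1.4], [3.6, -1.6], [3.6, 0.4], [-1.9, 0.3], [0.5, 1.9], [-1.0, 1.6]]
[ 5.35533111e+02 -2.12886467e+02 -2.37649517e-01  4.77589631e+00] [[-2.6, -0.3], [1.3, -0.4], [1.6, -1.4], [-0.0, -1.5], [0.8, 3.7], [-1.0, -0.6]]
knob [[ 466.90273523 -244.63512329   78.        ]]
```

```bash
python3 -m inch '[[[0.03,0,0],0],[[0.045,0,0],0],[[0.045,0,0],0],[[0.045,0.008,0],0],[[0.045,0.02,0],0],[[0.045,0.032,0],0],[[0.045,0.044,0],0],[[0.045,0.044,0],0]]'
```

```text
clock: 4.45
tcp_pos: [454.0, -289.0, 69.3]
ee_rot: [-0.087, 0.702, -0.088, -0.701]
contact_force: [-0.0, 0.5, -0.4]
width: 36.2
```

```bash
python3 -m inch '[[[0,0.003,0],0],[[0,0.006,0],0],[[0,0.006,0],0]]';python3 -m inch '[[[0,0.003,0],0],[[0,0.003,0],0]]';python3 -m inch '[[[0,0.002,0],0],[[0,0.002,0],0]]'
```

```text
clock: 4.75
tcp_pos: [452.9, -291.6, 68.7]
ee_rot: [0.086, -0.702, 0.086, 0.702]
contact_force: [-0.3, 0.9, 1.5]
width: 36.1
clock: 4.95
tcp_pos: [452.2, -294.3, 68.7]
ee_rot: [0.086, -0.702, 0.086, 0.702]
contact_force: [0.4, 1.6, 0.7]
width: 36.0
clock: 5.15
tcp_pos: [451.7, -296.4, 68.7]
ee_rot: [0.086, -0.702, 0.086, 0.702]
contact_force: [0.2, 2.8, 1.7]
width: 36.2
```

```bash
python3 -m inch '[[[0,0.002,0],0],[[0,0.002,0],0]]';python3 -m inch '[[[0,0.002,0],0],[[0,0.002,0],0]]';python3 -m inch '[[[0,0.002,0],0],[[0,0.002,0],0]]'
```

```text
clock: 5.35
tcp_pos: [451.3, -297.8, 68.7]
ee_rot: [0.086, -0.702, 0.086, 0.702]
contact_force: [0.8, 4.3, 2.2]
width: 36.0
clock: 5.55
tcp_pos: [451.3, -298.0, 68.6]
ee_rot: [0.086, -0.702, 0.085, 0.702]
contact_force: [0.7, 7.4, 3.6]
width: 36.0
clock: 5.75
tcp_pos: [451.3, -298.1, 68.6]
ee_rot: [0.087, -0.702, 0.083, 0.702]
contact_force: [1.8, 11.5, 5.3]
width: 36.1
```

The bolt stopped at its expected home spot with force rising to 11 N. Backing off, rising, and moving to look at the cover.

```bash
python3 -m inch '[[[0,-0.012,0],0],[[0,-0.012,0],0],[[-0.03,-0.012,0],0],[[-0.07,-0.012,0],0],[[-0.11,-0.012,0],0],[[-0.13,-0.04,0],0],[[-0.13,-0.08,0.02],0],[[-0.13,-0.1,0.02],0]]' 0.07; python3 - <<'E'
from h import *
s=read_state();print(s['tcp_pos'],s['contact_force'])
ci=camera_info('wrist');f=grab_frame('wrist');cv2.imwrite('pics/w3.png',cv2.resize(f[:,:,::-1],(800,600)))
d=boxes_of('wrist','bolt_knob');print([(np.array(a['location'])*1.5625,a['confidence']) for a in d])
for a in d:
  w=ray2plane(ci,a['location'],62)[0];u=w[:2]-[534.5,-213.7];t=-.241;print(w,-np.sin(t)*u[0]+np.cos(t)*u[1],np.cos(t)*u[0]+np.sin(t)*u[1])
np.savez('w3.npz',f=f,T=ci['T'],mtx=ci['mtx'],k1=ci['k1'])
E
```

```text
clock: 6.55
tcp_pos: [454.0, -198.6, 199.7]
ee_rot: [-0.085, 0.702, -0.086, -0.702]
contact_force: [-0.4, -0.1, -0.8]
width: 70.2
[ 454.01611238 -198.64227897  199.69195422] [-0.40941373 -0.10154828 -0.78628974]
[(array([534.375  , 237.34375]), 0.68)]
[ 459.77841908 -276.8957267    62.        ] -79.20344376754463 -57.478944180456615
```

View pics/w3.png

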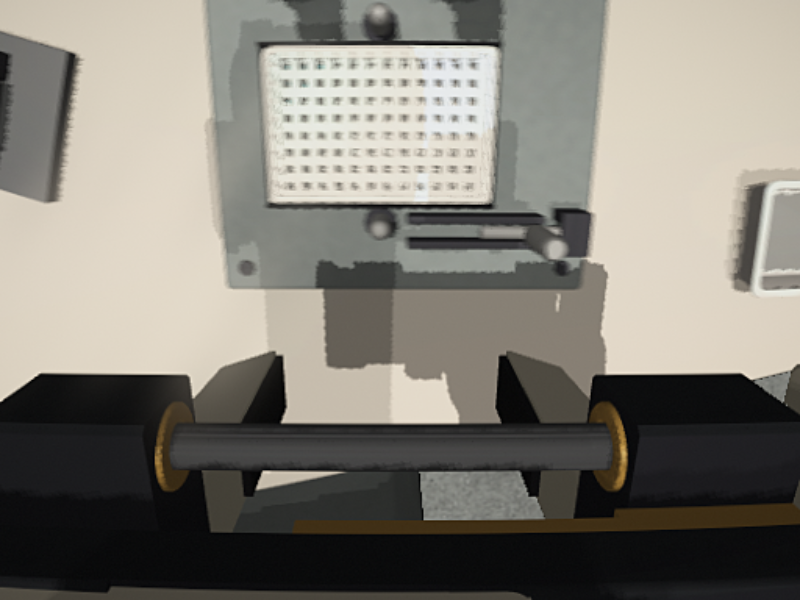

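Here the knob top is at (553,246), at the keeper end of its track. The picture is motion-blurred, so I'll check the number and move on to the cover.

```bash
python3 -m inch '[[[0,-0.05,0.01],-5],[[0,-0.1,0.02],-11],[[0,-0.15,0.03],-11],[[0,-0.2,0.05],-11],[[0,-0.25,0.06],-11],[[0,-0.3,0.07],-11],[[0,-0.35,0.07],-11],[[0,-0.39,0.07],-11]]';python3 -m inch '[[[0,0,0],0],[[0,0,0],0],[[0,0,0],0]]'; python3 - <<'E'
from h import *
d=np.load('w3.npz');ci={k:d[k] for k in('mtx','T')};ci['k1']=float(d['k1'])
for p,z in(((553,246),78),((379,18),47),((379,224),47)):
  w=ray2plane(ci,np.array(p)/1.5625,z)[0];u=w[:2]-[534.5,-213.7];t=-.241;print(p,np.round(w),'press',np.round([np.cos(t)*u[0]+np.sin(t)*u[1],-np.sin(t)*u[0]+np.cos(t)*u[1]],1))
s=read_state();print(s['tcp_pos'],np.round(tool(s)[:,1:],3).tolist())
ci=camera_info('wrist');f=grab_frame('wrist');cv2.imwrite('pics/w4.png',cv2.resize(f[:,:,::-1],(800,600)))
np.savez('w4.npz',f=f,T=ci['T'],mtx=ci['mtx'],k1=ci['k1'])
for n,z in(('cover',16),('cover_handle',56)):
 for a in outline_of('wrist',n):
  k=np.argwhere(a['pixels'])[:,::-1];P=ray2plane(ci,k,z)
  r=cv2.minAreaRect(P[:,:2].astype(np.float32));print(n,np.round(np.array(a['location'])*1.5625),round(a['confidence'],2),np.round(r[0]),np.round(r[1]),round(r[2],1))
E
```

```text
clock: 7.45
tcp_pos: [482.8, 195.0, 198.8]
ee_rot: [-0.019, 0.707, -0.02, -0.706]
contact_force: [0.9, -1.2, 0.8]
width: 70.0
clock: 7.75
tcp_pos: [481.9, 192.6, 198.2]
ee_rot: [0.019, -0.707, 0.02, 0.707]
contact_force: [-0.1, -0.5, 0.3]
width: 70.1
(553, 246) [ 457. -282.   78.] press [-58.8 -84.6]
(379, 18) [ 586. -223.   47.] press [52.4  3. ]
(379, 224) [ 484. -197.   47.] press [-52.8   3.7]
[481.91484482 192.57079479 198.18058155] [[-0.055, -0.999], [-0.999, 0.055], [0.002, 0.0]]
cover [674.  54.] 0.86 [605.  24.] [89. 95.] 58.3
cover [394. 141.] 0.79 [549. 190.] [132. 140.] 87.6
cover_handle [675.  56.] 0.67 [599.  45.] [79. 83.] 58.7
cover_handle [391. 138.] 0.63 [551. 191.] [116. 122.] 87.5
```

View pics/w4.png

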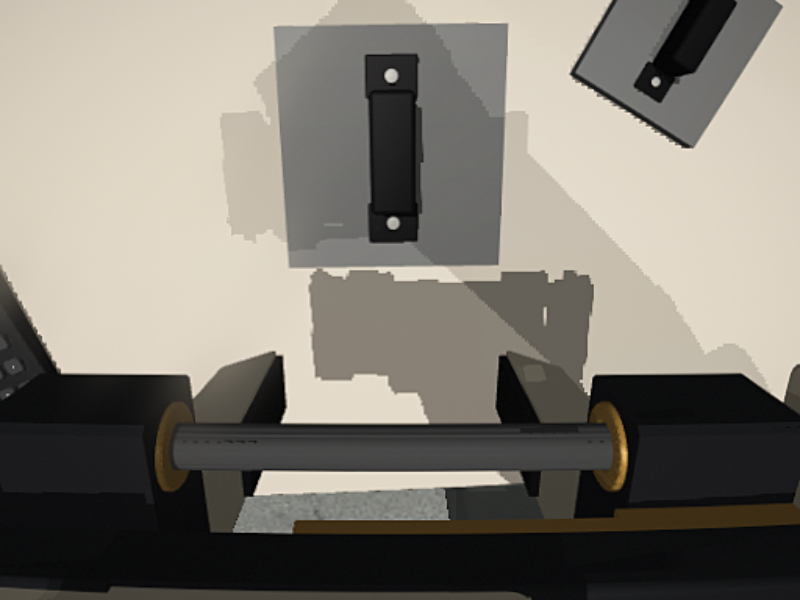

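The large cover's centre is at (394,141) and measures 132 x 140 mm, so it is the one meant. Its handle runs from (391,92) to (393,210); the small cover is at (674,54).

```bash
python3 - <<'E'
from h import *
from scipy.optimize import least_squares
d=np.load('w4.npz');ci={k:d[k] for k in('mtx','T')};ci['k1']=float(d['k1'])
px=np.array([[274,27],[508,23],[499,265],[289,268]])/1.5625
P=np.array([[70,66,16],[70,-66,16],[-70,-66,16],[-70,66,16]])
r=least_squares(lambda v:(project(ci,frame(*v,P))-px).ravel(),[549,190,-.04],x_scale=[1,1,.01]);print(r.x,np.round(r.fun,1))
H=np.array([[371,95],[415,95],[415,208],[372,208]])/1.5625;print(np.round(ray2plane(ci,H,56)),ray2plane(ci,H,56).mean(0))
E
python3 -m inch '[[[0.0,-0.001,-0.04],-0.7],[[0.02,-0.001,-0.067],-0.7],[[0.06,-0.001,-0.067],-0.7],[[0.1,-0.001,-0.067],-0.7],[[0.1,-0.001,-0.067],-0.7],[[0.1,-0.001,-0.067],-0.7]]' 0.07
```

```text
[ 5.49074708e+02  1.89792392e+02 -3.96885169e-02] [-0.7 -0.4  0.6 -0.2  0.3  0.4 -0.2  0.4]
[[579. 199.  56.]
 [578. 177.  56.]
 [521. 180.  56.]
 [522. 202.  56.]] [549.81749515 189.51242919  56.        ]
clock: 8.5
tcp_pos: [548.1, 191.6, 98.9]
ee_rot: [0.014, -0.706, 0.015, 0.707]
contact_force: [0.6, -0.3, 0.8]
width: 70.1
```

```bash
python3 -m inch '[[[0.025,0.002,-0.001],0],[[0.05,0.002,-0.001],0],[[0.061,0.002,-0.001],0],[[0.061,0.002,-0.001],0]]' && python3 -m inch '[[[0,0,0],0],[[0,0,0],0],[[0,0,0],0],[[0,0,0],0],[[0,0,0],0]]' 0 50
```

```text
clock: 8.9
tcp_pos: [549.5, 190.3, 38.4]
ee_rot: [-0.014, 0.707, -0.014, -0.707]
contact_force: [0.2, -0.1, 1.3]
width: 70.0
clock: 9.4
tcp_pos: [549.5, 190.5, 38.1]
ee_rot: [-0.014, 0.707, -0.014, -0.707]
contact_force: [0.6, -0.2, -0.4]
width: 34.7
```

```bash
python3 -m inch '[[[0,0,0],0],[[0,0,0],0],[[0,0,0],0],[[0,0,0],0],[[0,0,0],0]]' && python3 -m inch '[[[-0.02,0,0],0],[[-0.06,0,0],0],[[-0.1,0,0],0],[[-0.1,0,0],0],[[-0.1,0,0],0]]'; python3 - <<'E'
from h import *
s=read_state();print(s['tcp_pos'],np.round(tool(s)[:,1:],3).tolist())
E
```

```text
clock: 9.9
tcp_pos: [549.3, 189.4, 37.9]
ee_rot: [0.014, -0.707, 0.015, 0.707]
contact_force: [-1.5, -4.7, 5.0]
width: 23.8
clock: 10.4
tcp_pos: [549.4, 190.9, 138.0]
ee_rot: [-0.014, 0.707, -0.014, -0.707]
contact_force: [-0.8, 0.3, -4.5]
width: 23.7
[549.4115923  190.90102596 137.97314276] [[-0.04, -0.999], [-0.999, 0.04], [-0.001, -0.001]]
```

Cover held (opening 23.8 mm). Carrying it to in front of the press for a clear measuring view.

```bash
python3 -m inch '[[[-0.012,0.02,0.01],2],[[-0.012,0.06,0.03],4],[[-0.012,0.1,0.04],6],[[-0.012,0.14,0.055],8],[[-0.012,0.18,0.07],10],[[-0.012,0.22,0.085],11.5],[[-0.012,0.26,0.1],11.5],[[-0.012,0.3,0.115],11.5]]';python3 -m inch '[[[0,0.035,0.01],0],[[0,0.06,0.018],0],[[0,0.076,0.021],0],[[0,0.076,0.021],0],[[0,0.076,0.021],0],[[0,0.076,0.021],0],[[0,0.076,0.021],0]]'; python3 - <<'E'
from h import *
s=read_state();print(s['tcp_pos'],np.round(tool(s)[:,1:],3).tolist(),s['contact_force'])
ci=camera_info('wrist');f=grab_frame('wrist')
a=cv2.resize(f[:,:,::-1],(800,600)).copy()
cv2.imwrite('pics/w5.png',a)
np.savez('w5.npz',f=f,T=ci['T'],mtx=ci['mtx'],k1=ci['k1'])
E
```

```text
clock: 11.2
tcp_pos: [419.9, -105.7, 147.9]
ee_rot: [0.085, -0.701, 0.084, 0.703]
contact_force: [0.5, -0.2, -3.1]
width: 23.8
clock: 11.9
tcp_pos: [384.2, -172.3, 149.4]
ee_rot: [0.084, -0.702, 0.084, 0.702]
contact_force: [-0.0, 0.3, -3.3]
width: 23.8
[ 384.17718687 -172.34299759  149.37728146] [[-0.236, -0.972], [-0.972, 0.236], [-0.001, 0.0]] [-0.01353213  0.26500748 -3.3362917 ]
```

View pics/w5.png

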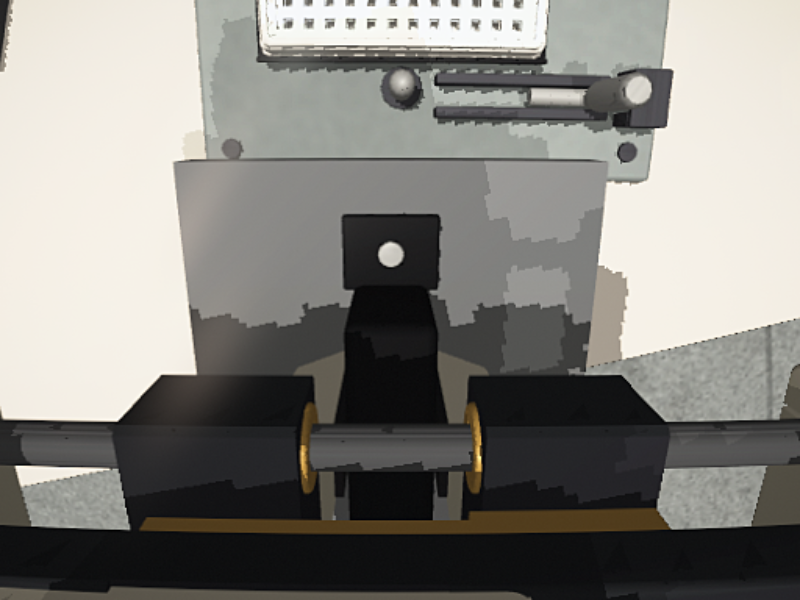

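The view shows the front pin tip at (404,82), the knob top at (637,90) beside the keeper, and the cover's back corners at (175,162) and (607,160). I'll move 70 mm further back to see the back pin and posts.

```bash
python3 -m inch '[[[0,0,-0.03],0],[[0,0,-0.06],0],[[0,0,-0.075],0],[[0,0,-0.075],0],[[0,0,-0.075],0],[[0,0,-0.075],0]]'; python3 - <<'E'
from h import *
d=np.load('w5.npz');ci={k:d[k] for k in('mtx','T')};ci['k1']=float(d['k1'])
for n,p,z in(('pinF',(404,80),47),('knob',(637,88),78),('covTL',(175,162),149.4-38+16),('covTR',(607,160),149.4-38+16),('plateL',(259,50),41),('plateR',(546,47),41)):
  w=ray2plane(ci,np.array(p)/1.5625,z)[0];u=w[:2]-[534.5,-213.7];t=-.241;print(n,np.round(w,1),'press',np.round([np.cos(t)*u[0]+np.sin(t)*u[1],-np.sin(t)*u[0]+np.cos(t)*u[1]],1))
s=read_state();print(s['tcp_pos'],np.round(tool(s)[:,1:],3).tolist())
ci=camera_info('wrist');f=grab_frame('wrist')
cv2.imwrite('pics/w6.png',cv2.resize(f[:,:,::-1],(800,600)))
np.savez('w6.npz',f=f,T=ci['T'],mtx=ci['mtx'],k1=ci['k1'])
E
```

```text
clock: 12.55
tcp_pos: [455.4, -190.7, 149.3]
ee_rot: [0.085, -0.701, 0.085, 0.703]
contact_force: [-0.2, 0.1, -4.0]
width: 23.8
pinF [ 480.  -199.3   47. ] press [-56.3   1. ]
knob [ 454.8 -283.5   78. ] press [-60.8 -86.9]
covTL [ 467.4 -123.9  127.4] press [-86.6  71.2]
covTR [ 437.4 -249.9  127.4] press [-85.6 -58.3]
plateL [ 507.9 -141.1   41. ] press [-43.2  64.2]
plateR [ 479.7 -262.9   41. ] press [-41.5 -60.8]
[ 455.44194219 -190.73111789  149.33160863] [[-0.238, -0.971], [-0.971, 0.238], [0.0, 0.002]]
```

View pics/w6.png

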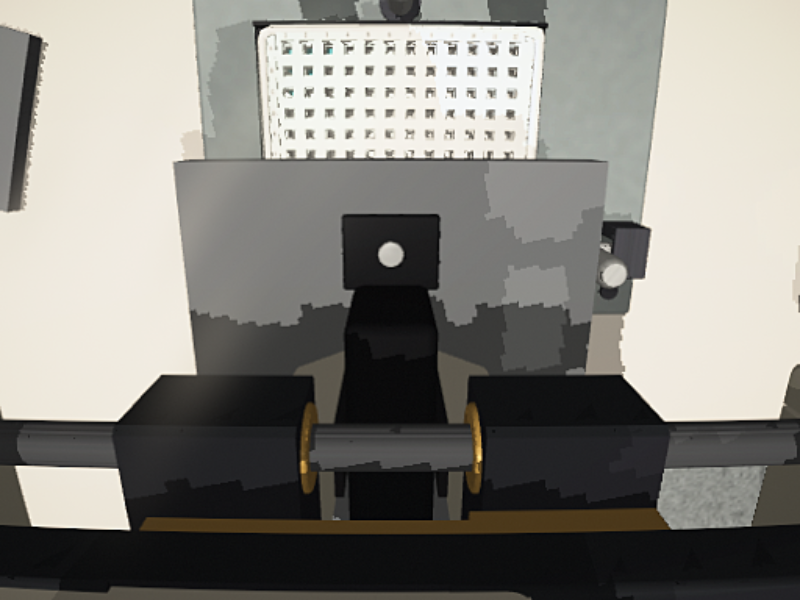

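The back pin is just clipped at (401,0), and the plate's back corners are at (259,25) and (545,25). The cover's own corners in the same pictures show a wrist-camera bias of about 2 mm in tool y, so I'll align relative to the cover: numeric edge lines of the plate for yaw and centre.

```bash
cat > ed.py <<'E'
from h import *
t=-.241;O=np.array([534.5,-213.7]);c,s=np.cos(t),np.sin(t)
def pr(w): u=w[:,:2]-O;return np.c_[c*u[:,0]+s*u[:,1],-s*u[:,0]+c*u[:,1]]
for n,rows,ref in(('w5',(2,28),'front'),('w6',(20,98),'back')):
  d=np.load(n+'.npz');ci={k:d[k] for k in('mtx','T')};ci['k1']=float(d['k1']);g=cv2.GaussianBlur(cv2.cvtColor(d['f'],cv2.COLOR_RGB2GRAY),(3,3),0).astype(float)
  def line(pts,z,ax,lab):
    q=pr(ray2plane(ci,np.array(pts),z));a,b=q[:,1-ax],q[:,ax]
    for _ in range(4):
      p=np.polyfit(a,b,1);r=abs(b-np.polyval(p,a));k=r<max(.6,1.5*np.median(r));a,b=a[k],b[k]
    print(n,lab,'slope %.4f at0 %.1f mid %.1f@%.0f n%d'%(p[0],p[1],b.mean(),a.mean(),len(a)))
  def colscan(r0,r1,c0,c1,z,ax,lab): # vertical edges: strongest grad in cols
    G=np.abs(np.gradient(g,axis=1));line([(c0+G[r,c0:c1].argmax(),r) for r in range(r0,r1)],z,ax,lab)
  def rowscan(c0,c1,r0,r1,z,ax,lab):
    G=np.abs(np.gradient(g,axis=0));line([(k,r0+G[r0:r1,k].argmax()) for k in range(c0,c1)],z,ax,lab)
  colscan(*rows,160,176,41,1,'plateL');colscan(*rows,342,354,41,1,'plateR')
  if n=='w5': rowscan(175,340,30,44,35,0,'plate front');colscan(5,38,410,440,15,1,'deckR');colscan(5,75,118,140,15,1,'deckL')
  else: rowscan(178,245,10,22,41,0,'plate backL');rowscan(275,340,10,22,41,0,'plate backR');colscan(2,80,118,140,15,1,'deckL');colscan(2,120,405,435,15,1,'deckR')
  z=149.4-22
  rowscan(125,375,98,110,z,0,'cover back');colscan(108,200,108,128,z,1,'covL');colscan(108,200,372,394,z,1,'covR')
E
python3 ed.py
```

```text
w5 plateL slope 0.0069 at0 63.9 mid 63.7@-32 n26
w5 plateR slope -0.0044 at0 -60.0 mid -59.8@-32 n26
w5 plate front slope -0.0072 at0 -43.4 mid -43.0@6 n110
w5 deckR slope -0.0037 at0 -126.1 mid -126.0@-30 n33
w5 deckL slope -0.0041 at0 100.4 mid 100.6@-45 n70
w5 cover back slope -0.0032 at0 -85.2 mid -85.2@6 n235
w5 covL slope 0.0044 at0 72.5 mid 72.0@-111 n92
w5 covR slope 0.0039 at0 -58.3 mid -58.8@-110 n84
w6 plateL slope 0.0028 at0 63.3 mid 63.3@12 n76
w6 plateR slope -0.0052 at0 -60.2 mid -60.3@13 n78
w6 plate backL slope 0.0060 at0 40.7 mid 40.8@32 n67
w6 plate backR slope 0.0102 at0 40.7 mid 40.4@-33 n65
w6 deckL slope -0.0041 at0 100.5 mid 100.3@28 n78
w6 deckR slope -0.0035 at0 -126.2 mid -126.2@14 n118
w6 cover back slope -0.0014 at0 -11.8 mid -11.9@5 n231
w6 covL slope 0.0023 at0 71.0 mid 70.9@-37 n92
w6 covR slope 0.0391 at0 -58.9 mid -60.0@-28 n50
```

```bash
python3 -m inch '[[[0,0.004,-0.025],0.5],[[0,0.004,-0.052],0.5],[[0.0,0.004,-0.052],0.5],[[0.03,0.004,-0.052],0.5],[[0.05,0.004,-0.052],0.5],[[0.06,0.004,-0.052],0.5],[[0.06,0.004,-0.052],0.5],[[0.06,0.004,-0.052],0.5]]'; python3 - <<'E'
from h import *
s=read_state();print(s['tcp_pos'],np.round(tool(s)[:,1:],3).tolist(),s['contact_force'])
ci=camera_info('wrist');f=grab_frame('wrist')
b=grab_frame('side')[120:220,225:375]
a=np.zeros((600,800,3),np.uint8);a[:300,:400]=cv2.resize(f,(400,300));a[:,:]=0
a[:250,:]=cv2.resize(f[:160],(800,250));a[250:600,:525]=cv2.resize(b,(525,350),interpolation=cv2.INTER_CUBIC)
cv2.imwrite('pics/w7.png',a[:,:,::-1])
E
```

```text
clock: 13.4
tcp_pos: [506.4, -207.6, 90.4]
ee_rot: [-0.088, 0.702, -0.088, -0.701]
contact_force: [0.1, 0.8, -2.0]
width: 23.7
[ 506.42645335 -207.63969036   90.3636527 ] [[-0.247, -0.969], [-0.969, 0.247], [0.0, -0.001]] [ 0.06312463  0.77339341 -1.95974778]
```

View pics/w7.png

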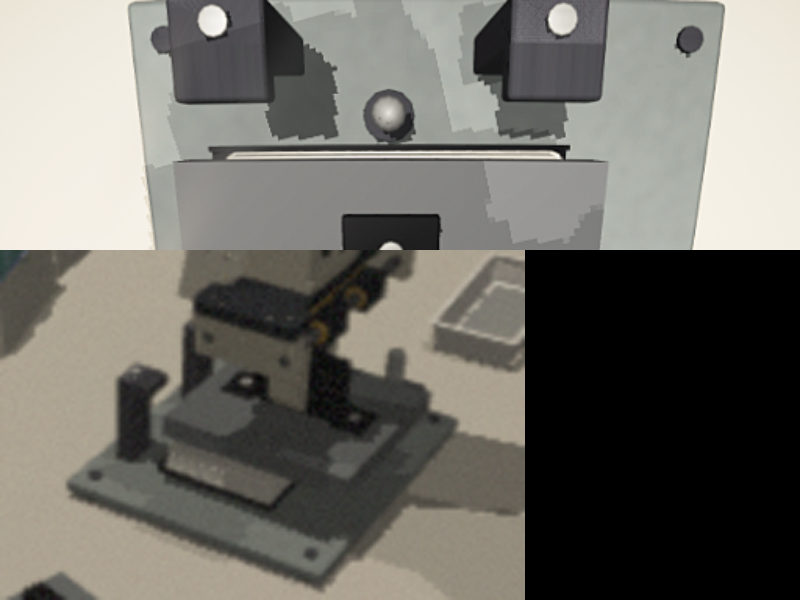

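The wrist view shows the back pin tip at (388,108), centred between the lips (387.5), with the cover's back edge centred at 391, so about 1 mm sideways is needed. The side view shows the cover level, in front of the posts and clear of the knob.

```bash
python3 - <<'E'
from h import *
ci=camera_info('wrist');s=read_state();M=tool(s)
pin=ray2plane(ci,np.array([388,106])/1.5625,47)[0];ed=ray2plane(ci,np.array([391,161])/1.5625,68)[0];lip=ray2plane(ci,np.array([[223,102],[553,100]])/1.5625,72).mean(0)
for n,p in(('pin',pin),('edge',ed),('lip?',lip)): print(n,np.round(M.T@(p-s['tcp_pos']),1))
E
python3 -m inch '[[[0.001,-0.001,0],0],[[0.001,-0.001,-0.005],0],[[0.001,-0.001,-0.01],0],[[0.001,-0.001,-0.015],0],[[0.001,-0.001,-0.018],0],[[0.001,-0.001,-0.018],0],[[0.001,-0.001,-0.018],0]]'
```

```text
pin [ 44.1  -2.8 -86. ]
edge [ 23.1  -1.8 -69.3]
lip? [ 19.1  -2.7 -86.5]
clock: 14.2
tcp_pos: [523.9, -211.0, 88.6]
ee_rot: [0.088, -0.701, 0.088, 0.702]
contact_force: [0.4, -0.5, -3.1]
width: 23.8
```

```bash
python3 -m inch '[[[0,0,-0.004],0],[[0,0,-0.008],0],[[0,0,-0.008],0],[[0,0,-0.008],0]]';for i in 1 2; do python3 -m inch '[[[0,0,-0.001],0],[[0,0,-0.001],0]]'; done
```

```text
clock: 14.6
tcp_pos: [531.9, -213.1, 88.7]
ee_rot: [-0.088, 0.702, -0.088, -0.702]
contact_force: [-0.3, 0.6, -3.1]
width: 23.8
clock: 14.8
tcp_pos: [532.7, -213.4, 88.7]
ee_rot: [-0.088, 0.702, -0.088, -0.702]
contact_force: [-0.7, 0.4, -2.8]
width: 23.3
clock: 15.0
tcp_pos: [533.8, -213.7, 88.8]
ee_rot: [-0.088, 0.702, -0.088, -0.702]
contact_force: [-0.2, 0.2, -3.4]
width: 23.4
```

```bash
python3 -m inch '[[[0,0,-0.001],0],[[0,0,-0.001],0]]';python3 -m inch '[[[0,0,-0.001],0],[[0,0,-0.001],0]]'
```

```text
clock: 15.2
tcp_pos: [534.7, -213.9, 88.7]
ee_rot: [-0.088, 0.702, -0.088, -0.702]
contact_force: [-0.2, -0.2, -3.2]
width: 23.9
clock: 15.4
tcp_pos: [534.9, -214.0, 88.6]
ee_rot: [0.088, -0.701, 0.088, 0.702]
contact_force: [-2.1, -0.1, -1.6]
width: 23.6
```

Back stop touched. Back off about 1 mm and lower.

```bash
python3 -m inch '[[[0,0,0.002],0],[[0.003,0,0.002],0],[[0.005,0,0.002],0],[[0.005,0,0.002],0]]';python3 -m inch '[[[0.002,0,0],0],[[0.002,0,0],0]]';python3 -m inch '[[[0.002,0,0],0],[[0.002,0,0],0]]'
```

```text
clock: 15.8
tcp_pos: [533.5, -213.5, 83.3]
ee_rot: [0.088, -0.702, 0.088, 0.702]
contact_force: [0.1, 0.2, -2.4]
width: 23.9
clock: 16.0
tcp_pos: [533.6, -213.5, 81.5]
ee_rot: [0.088, -0.702, 0.088, 0.702]
contact_force: [0.0, -0.0, -3.5]
width: 23.9
clock: 16.2
tcp_pos: [533.5, -213.5, 79.5]
ee_rot: [0.088, -0.702, 0.088, 0.702]
contact_force: [-0.5, -0.2, -3.2]
width: 23.6
```

The underside is at about 41.5 mm without resistance, so the pins are in the sockets. Now pressing.

```bash
for i in 1 2 3; do python3 -m inch '[[[0.002,0,0],0],[[0.002,0,0],0]]'; done
```

```text
clock: 16.4
tcp_pos: [533.8, -213.6, 78.3]
ee_rot: [-0.088, 0.702, -0.088, -0.702]
contact_force: [-3.6, 1.7, 5.9]
width: 24.1
clock: 16.6
tcp_pos: [533.8, -213.6, 76.7]
ee_rot: [-0.088, 0.702, -0.088, -0.702]
contact_force: [-2.9, 0.2, 8.6]
width: 23.6
clock: 16.8
tcp_pos: [533.8, -213.6, 74.9]
ee_rot: [-0.088, 0.702, -0.088, -0.702]
contact_force: [-4.1, 1.6, 9.7]
width: 23.9
```

```bash
for i in 1 2; do python3 -m inch '[[[0.002,0,0],0],[[0.002,0,0],0]]'; done
```

```text
clock: 17.0
tcp_pos: [533.8, -213.6, 73.2]
ee_rot: [-0.088, 0.702, -0.088, -0.702]
contact_force: [-4.9, 2.0, 11.8]
width: 23.5
clock: 17.2
tcp_pos: [533.9, -213.6, 72.8]
ee_rot: [-0.087, 0.702, -0.088, -0.702]
contact_force: [-9.9, 3.2, 23.1]
width: 23.6
```

```bash
python3 -m inch '[[[0.0005,0,0.0007],0],[[0.0005,0,0.0007],0],[[0.0005,0,0.0007],0],[[0.0005,0,0.0007],0]]' 0 60; python3 - <<'E'
from h import *
s=read_state();print(s['tcp_pos'],s['contact_force'],s['clock'])
f=grab_frame('wrist');b=grab_frame('side')[120:220,225:375]
a=np.zeros((600,800,3),np.uint8)
a[:250,:]=cv2.resize(f[:160],(800,250));a[250:600,:525]=cv2.resize(b,(525,350),interpolation=cv2.INTER_CUBIC)
cv2.imwrite('pics/w8.png',a[:,:,::-1])
E
```

```text
clock: 17.6
tcp_pos: [533.9, -213.6, 72.8]
ee_rot: [-0.087, 0.702, -0.089, -0.701]
contact_force: [-8.3, 3.6, 25.6]
width: 23.9
[ 533.85750511 -213.60731058   72.75520787] [-8.29348074  3.58309576 25.61321686] 17.6
```

View pics/w8.png

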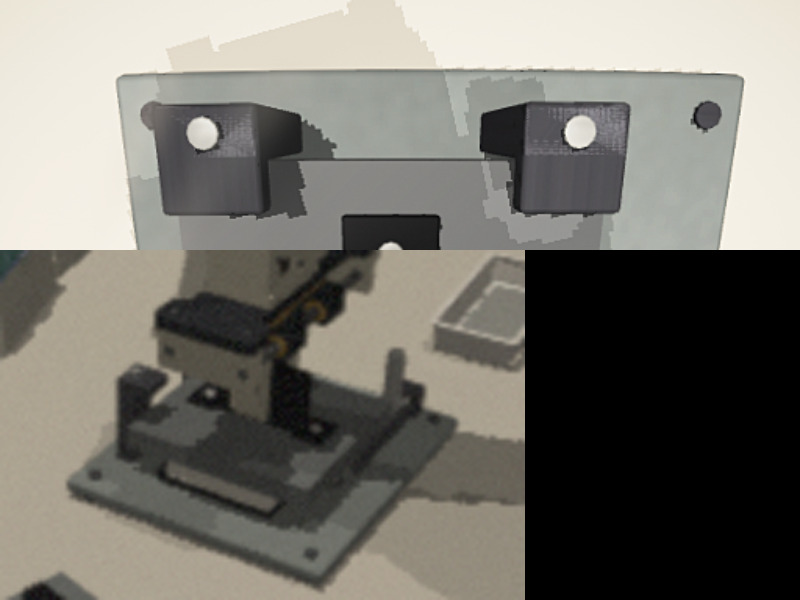

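The final view shows the cover's back edge under both lips at row 160, the cover level and down on the tray in the side crop, and the knob at the keeper at (397,380). Handing in.

```bash
python3 -c "
from rig import *
print(sign_off()); s=read_state(); print(s['tcp_pos'],s['contact_force'],s['width'])"
```

```text
the job is handed in; nothing more can be done
None
the job is handed in; nothing more can be done
```

The job is handed in at about 17.7 s: the bolt is in the keeper, and the cover is on the pins, held pressed down with the handle still gripped.

- **Bolt:** I slid it until it met its end stop, with the force rising from about 3 N to 11 N without movement. The raw camera reading put the knob at y = -87 mm rather than -90. Correcting for that camera's bias and roughly 2% scale error, both seen on parts of known size, gives about -90.
- **Cover:** I took the large one, which measured 140 x 132 mm. I slid it level under the lips until it touched the back posts, backed off about 1 mm and lowered it. It reached about 41.5 mm without resistance, well below the 47 mm pin tips.
- **Pressing down:** Spring force built up over about 6 mm of travel, then the tool stopped at z = 72.8 mm while the force jumped to about 25 N, so the tray is on its hard stop. The grip was at 60 N with the opening steady at 23.9 mm.
- **Last checks:** The final picture shows the cover's back edge under both lips. Two things were not ideal. A sideways force of about 8 N towards the front remained and did not fully clear when I shifted slightly. The cup was never approached, but I did not look at it again at the end.

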